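# Fetch a coupling from the flap-lid parts box

### The arm

A 6-joint arm with a two-finger parallel gripper is mounted at the origin on a cart in front of the work surface, level with it; the furniture and walls round the work are solid. World frame = base frame: x ahead of the robot, y to its left, z up, the work surface at z = 0. Lengths are in m, angles in rad, forces in N, time in s.
With the tool pointing down it reaches from about 0.4 to 0.825 m from the base axis. Payload 7 kg.
Tool frame: the origin (TCP) lies at the very end of the fingers, on their centre line; the grasp point (between the pads) lies 19 mm behind it; z points along the fingers, y is the line along which they close (so a half turn about z gives the same grasp; the last joint's range is limited). The gripper opens to 88 mm and grips with 3 to 60 N. Pads are 19 mm wide; open, the fingers measure 130 mm over their backs; the gripper's body (78 mm by 193 mm) begins 47 mm behind the grasp point.
Start: joints at [-1.034, 0.359, 0.012, 0, -1.224, -0.288], TCP at [0.166, -0.654, 0.227] pointing down, gripper open.
Joint ranges: [-3.07, 3.07], [-1.43, 2.12], [-1.02, 1.25], [-3.03, 1.67], [-3.05, -0], [-3.03, 3.03]. Speed limits (rad/s): [2.39, 2.39, 3.01, 3.14, 3.14, 3.14].

### API

Orientations are given as [roll, pitch, yaw] about the fixed x, y, z axes, in that order (R = Rz(yaw) Ry(pitch) Rx(roll)).
In Python, from workcell import env, eoat, sensors, eyes, models gives the robot as it stands. Calls block until the motion is done:
- env.move_pose(position, orientation): joint-space move of the TCP to a pose.
- env.move_l(position, rate=0.15, rot=None, force_limit=None): straight line of the TCP; rot=None keeps the orientation; rate is the mean speed in m/s. With force_limit (N) it stops when the force on the tool has changed by that much, and returns True; else False.
- env.movej(angles): joint-space move.
- eoat.command_gripper(opening, grip_force=None): finger opening in m; grip_force is the grip in N (None keeps the last); returns when the fingers have stopped.
- env.hold(seconds).
- env.solve_ik(position, orientation): joint angles nearest the present ones, or None.
- sensors.read_state(): the state.
- eyes.snapshot(name): name is "scene" or "top" or "wrist"; returns a dict with "image" (400x640x3 uint8, blue, green, red), "fx", "fy", "cx", "cy" (pixels), "k1" (the pictures are not rectified: a ray, as slopes to the right and down, at radius r is drawn at 1 + k1 r^2 times it, then the intrinsics apply), "position" and "rotation" of the camera in the world. Camera axes: x right, y up, looking along -z (the intrinsics and any distortion apply to the point x, -y, -z); pixel columns grow to the right and rows downward; lengths in m; the calibration is good to about 2 mm. A picture is of the moment at which its call begins. There is no depth.
A pose or a line that the arm cannot do raises env.MotionError and nothing moves.
- env.hand_in(): hands the job in; it is judged then, once.
Trained networks look in a picture, given as the dict that the camera call returned (one of the last four; its "shot" number tells which), for a name from the list of things; names that differ only in an ending like _2 or _b are one class to them, and where a whole thing is asked for, a point or a joint stands for the part that bears it (a point fixed in the world has none). Each returns a list of dicts, best first, with "confidence" (0 to 1); they miss things now and then, are a little off and sometimes report something else, mostly with a low value. They report only what shows in the picture. A call takes as long as a camera call. They do not tell look-alikes from the thing itself.
- models.boxes_of(target, picture): "centre" ([column, row] in pixels, amid what is visible of it).
- models.masks_of(target, picture): "mask" (400x640 bool, what is visible of it) and "centre" ([column, row] in pixels, amid what is visible of it).
- models.pinpoint(target, picture): "centre" ([column, row] in pixels: a listed point, or the origin of a listed thing).
The state is a dict: "t": time; "joint_pos": joint angles; "joint_velocities": joint speeds; "joint_torque": joint torques, N m; "eef_pos": TCP position; "ee_rot": TCP orientation; "wrist_force": force on the tool from outside, world axes, zero at the start; "wrist_torque": the same for the moment, N m; "gripper_width": finger opening in m; "grasp_force": force on a finger pad.
Only numpy, scipy, OpenCV 4.12 (cv2) and the standard library are available. Lean on these libraries where they do the work, as an engineer would, in place of code of your own. Each camera call takes 0.05 s, during which the arm holds its last target. There are 200 camera calls.

### The job

Raise the blue flap of the parts box by its bar handle and swing it back past upright, where it rests open; let go short of that and it falls shut. Then take the brass coupling out of the box and stand it upright on its wide end in the red tray. Leave the flap open and the dark coupling standing where it is in the box.

Things in the scene. Friction and masses are not known exactly. Their poses are not given: they have to be found in the camera images.
- parts_box: grey steel box, fixed to the bench, 150 (x) x 240 (y) x 60 mm high, walls and floor 5 mm. Origin: centre of its underside; z up, -x is its front, +x its hinge side. Covered by the blue flap. The two couplings stand inside, about 20 mm to the front of the middle and 50 mm to either side of it (+y or -y), either way round.
- flap (a joint): angle of the blue flap (5 mm thick, 0.25 kg, free hinge without spring). 0 = shut, 1.57 = upright, 1.85 = its stop, leaning back and staying open. The hinge axis runs along the box's y at box x = +73 mm, z = 63.5 mm; the front edge goes up and back. Shut, the flap reaches from the hinge to box x = -80 mm, its top face at z = 66 mm.
- flap_bar (a point): middle of the flap's black bar handle: a round bar of 10 mm diameter, 100 mm long, parallel to the hinge (box y), held by a post at each end. Its axis stands 33.5 mm off the flap's top face and 18 mm in from the front edge; shut, it lies at box x = -62 mm, z = 99.5 mm. Its axes turn with the flap. Being round, the bar turns between fingers that close across it from above and keep pointing down, all the way to 1.75 rad.
- brass_coupling: yellow brass hose coupling standing on its wide end, 41 mm high, 0.09 kg: a cylinder of 26 mm diameter up to 20 mm, a hexagon of 24 to 27 mm up to 29 mm, then a hose tail of 19 mm diameter. Origin: centre of its underside; z up. Any yaw can be gripped.
- dark_coupling: dark brown hose coupling of the same form, slightly smaller (24 mm wide, 41 mm high), standing in the other half of the box; not wanted. Origin: centre of its underside; z up.
- tray: empty red plastic tray, fixed to the bench, 130 x 130 mm outside, 20 mm high, walls and floor 4 mm, to the left of the box. Origin: centre of its underside; z up.
There are look-alikes about, which are no part of the job. Of the things shaped like the tray, the red one is meant.

How it is judged:
By the outcome, as a careful person would: the job done as asked, in the order asked, and still so for the second after the job is handed in, with the robot touching nothing.
It also fails if it takes over 64 s, if anything falls off the work surface, if the arm or the gripper's body presses on something with over 40 N, if the wrist force passes 120 N, or if a joint passes its speed limit or range.

## Working session

There is one attempt and no reset: what is moved stays moved. The work goes in short steps, each a Python script; the robot and the scene stay as the last script left them, time stands still between calls to the robot, and variables do not carry over. Pictures are saved under pics/ and viewed, at most 10 in all, crops included, and the job is handed in when it is done.

```bash
mkdir -p pics
cat > h.py <<'E'
import numpy as np, cv2
from workcell import env, eoat, sensors, eyes, models
def ray(s,px):
    K=np.array([[s["fx"],0,s["cx"]],[0,s["fy"],s["cy"]],[0,0,1]])
    u=cv2.undistortPoints(np.array([[px]],float),K,np.array([s["k1"],0,0,0,0.]))[0,0]
    return np.array(s["position"]),np.array(s["rotation"])@np.array([u[0],-u[1],-1])
def at_z(s,px,z):
    p,d=ray(s,px); return p+d*(z-p[2])/d[2]
def proj(s,P):
    c=np.array(s["rotation"]).T@(np.array(P)-s["position"])
    x,y=c[0]/-c[2],-c[1]/-c[2]; k=1+s["k1"]*(x*x+y*y)
    return [s["fx"]*x*k+s["cx"],s["fy"]*y*k+s["cy"]]
E
python3 - <<'E'
from h import *
a=[]
for n in ["scene","top"]:
    s=eyes.snapshot(n); cv2.imwrite(f"pics/{n}0.png",s["image"])
    print(n,s["position"],np.round(s["rotation"],2).tolist(),s["fx"],s["k1"])
    for t,z in [("parts_box",0),("flap_bar",.0995),("tray",0)]:
        for r in models.pinpoint(t,s)[:4]:
            print(t,round(r["confidence"],2),np.round(r["centre"]),at_z(s,r["centre"],z).round(4))
print(sensors.read_state())
E
```

```text
scene [-0.02043659  0.65374909  0.80802823] [0.82, -0.02, -2.28] 408.8988302653758 -0.06588819276937367Traceback (most recent call last):
  File "<stdin>", line 8, in <module>
  File "h.py", line 8, in at_z
    p,d=ray(s,px); return p+d*(z-p[2])/d[2]
                                       ~^^^
IndexError: invalid index to scalar variable.
```

```bash
sed -i 's/np.array(s\["rotation"\])/R(s)/; 2a from scipy.spatial.transform import Rotation\ndef R(s): return Rotation.from_euler("xyz",s["rotation"]).as_matrix()' h.py
python3 - <<'E'
from h import *
for n in ["scene","top"]:
    s=eyes.snapshot(n); cv2.imwrite(f"pics/{n}1.png",s["image"])
    print(n,s["position"],np.round(s["rotation"],2).tolist(),s["fx"],s["k1"])
    for t,z in [("parts_box",0),("flap_bar",.0995),("tray",0)]:
        for r in models.pinpoint(t,s)[:4]:
            print(t,round(r["confidence"],2),np.round(r["centre"]),at_z(s,r["centre"],z).round(4))
print(sensors.read_state())
E
```

```text
scene [-0.02043659  0.65374909  0.80802823] [0.82, -0.02, -2.28] 408.8988302653758 -0.06588819276937367
parts_box 0.87 [404. 174.] [ 0.5408 -0.179  -0.    ]
flap_bar 0.63 [426. 158.] [ 0.4815 -0.1804  0.0995]
tray 0.92 [313. 247.] [0.4983 0.2248 0.    ]
tray 0.83 [213. 302.] [0.5177 0.5006 0.    ]
top [-0.12221949  0.37817598  1.32268289] [0.52, -0.01, -1.86] 499.6523882842997 -0.1316437707210979
parts_box 0.89 [430. 188.] [ 0.5432 -0.1857  0.    ]
flap_bar 0.67 [446. 186.] [ 0.4844 -0.191   0.0995]
tray 0.98 [311. 235.] [0.4925 0.214  0.    ]
tray 0.78 [212. 255.] [0.5115 0.506  0.    ]
{'t': 0.5, 'joint_pos': array([-1.03390794e+00,  3.58651863e-01,  1.18770545e-02, -4.16438583e-06,
       -1.22407206e+00, -2.88103374e-01]), 'joint_velocities': array([ 0.00115202, -0.00034651, -0.00041705,  0.00156491,  0.00056081,
        0.00036073]), 'joint_torque': array([ 5.58880474e-04, -5.81800246e+01,  2.93067634e+01,  6.99714258e+00,
        1.18820724e-02, -2.74846548e-05]), 'eef_pos': array([ 0.16618268, -0.65419969,  0.22651692]), 'ee_rot': array([ 3.14154308e+00, -1.06048317e-05, -2.89280906e+00]), 'wrist_force': array([-0.39943399, -0.1553028 ,  0.83163003]), 'wrist_torque': array([-0.05606758, -0.00938347,  0.00958441]), 'grasp_force': 0.0, 'gripper_width': 0.08764051466331174}
```

View pics/scene0.png

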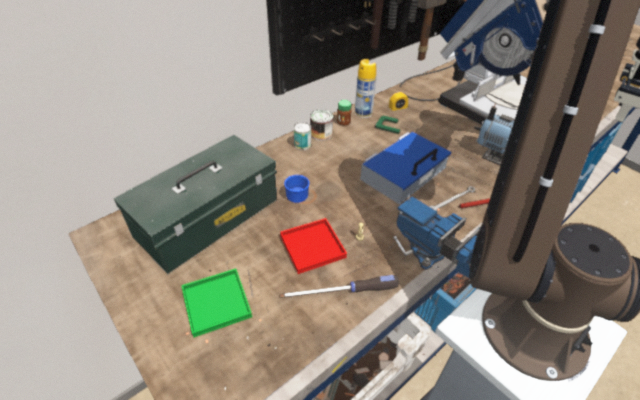

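View pics/top1.png

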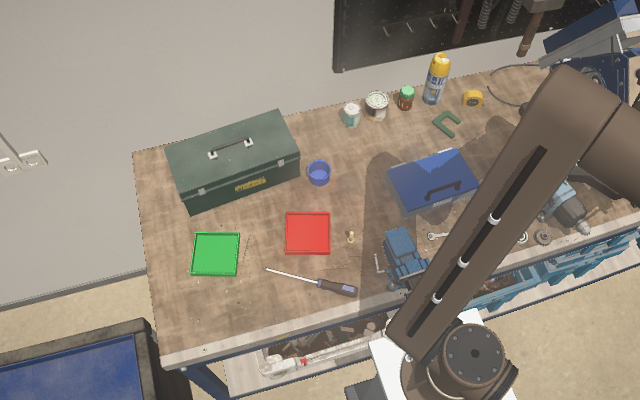

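Scene: red tray (313,247), green look-alike (213,302), box with blue flap (404,174), bar (426,158), a vise in front-left of the box, and a small brass look-alike on the bench (360,230). Now I'll look closer with the wrist camera.

Run:
```python
from h import *
st=sensors.read_state(); p=st["eef_pos"]
env.move_l([p[0],p[1],0.36],rate=0.3)
for yaw in (1.57,-1.57): print(yaw,env.solve_ik([0.46,-0.185,0.36],[3.14159,0,yaw]))
best=min((y for y in (1.57,-1.57) if env.solve_ik([0.46,-0.185,0.36],[3.14159,0,y]) is not None),key=lambda y:abs(env.solve_ik([0.46,-0.185,0.36],[3.14159,0,y])[5]))
env.move_pose([0.46,-0.185,0.36],[3.14159,0,best])
for n in ["wrist","top","scene"]:
    s=eyes.snapshot(n); cv2.imwrite(f"pics/{n}2.png",s["image"])
    print(n,s["position"],np.round(s["rotation"],2))
    for t,z in [("parts_box",0),("flap_bar",.0995),("tray",0)]:
        for r in models.pinpoint(t,s)[:3]:
            print(t,round(r["confidence"],2),np.round(r["centre"]),at_z(s,r["centre"],z).round(4))
    for r in models.masks_of("flap",s)[:1]:
        c=cv2.findContours(r["mask"].astype(np.uint8),0,2)[0]; c=max(c,key=cv2.contourArea)
        pts=np.array([at_z(s,q[0],.066)[:2] for q in c.astype(float)],np.float32)
        print("flap rect",cv2.minAreaRect(pts), cv2.contourArea(c))
print(sensors.read_state()["t"],best)
```

```text
1.57 [ 2.36200568e+00 -1.41013759e+00 -1.38540253e-01  6.32370777e-06
 -2.84239555e+00  7.78796686e-01]
-1.57 [ 1.48273295e-02 -3.62358415e-03 -1.38534280e-01 -3.75727005e-08
 -1.43588828e+00 -1.40309976e-02]
wrist [ 0.45986032 -0.25311162  0.51806683] [-0.25 -0.   -3.14]
parts_box 0.97 [259. 166.] [ 0.5466 -0.1815  0.    ]
flap_bar 0.84 [296. 174.] [ 0.483  -0.1846  0.0995]
flap rect ((0.5395854711532593, -0.18076761066913605), (0.15235035121440887, 0.24659714102745056), 4.739739418029785) 18183.5
top [-0.12221949  0.37817598  1.32268289] [ 0.52 -0.01 -1.86]
parts_box 0.72 [424. 189.] [ 0.5441 -0.1674  0.    ]
flap_bar 0.93 [442. 184.] [ 0.4955 -0.1819  0.0995]
tray 0.91 [213. 257.] [0.5039 0.5034 0.    ]
tray 0.8 [312. 234.] [0.4955 0.2113 0.    ]
flap rect ((0.5379349589347839, -0.18076744675636292), (0.1542777270078659, 0.24847222864627838), 3.4053101539611816) 3331.5
scene [-0.02043659  0.65374909  0.80802823] [ 0.82 -0.02 -2.28]
parts_box 0.59 [404. 173.] [ 0.5458 -0.1828  0.    ]
flap_bar 0.78 [428. 158.] [ 0.4785 -0.1848  0.0995]
tray 0.73 [314. 245.] [0.5033 0.2178 0.    ]
tray 0.66 [214. 301.] [0.5196 0.4972 0.    ]
flap rect ((0.5387178659439087, -0.18015506863594055), (0.15427349507808685, 0.24467362463474274), 2.878800630569458) 2360.5
3.8333 -1.57
```

View pics/wrist2.png

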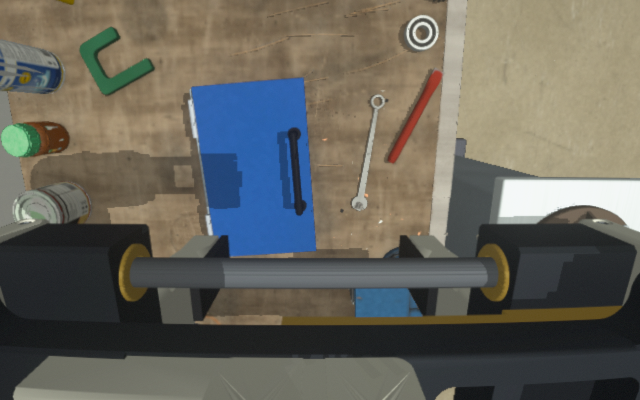

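Wrist view shows the flap with corners (192,87), (303,78), (315,250), (211,256) and bar ends (294,132)/(300,209), a yaw of about +4.5°; the views agree. I'll grip the bar.

```bash
cat >> h.py <<'E'
YAW=np.radians(4.4); ex=np.array([np.cos(YAW),np.sin(YAW)]); ey=np.array([-ex[1],ex[0]])
BOX=np.array([0.5445,-0.1815])
DOWN=[np.pi,0,-np.pi/2+YAW]
def bar(th,a=.135,b=.036):
    xy=BOX+ex*(.073-a*np.cos(th)+b*np.sin(th)); return np.r_[xy,.0635+a*np.sin(th)+b*np.cos(th)]
E
python3 - <<'E'
from h import *
im=cv2.imread("pics/wrist2.png")
import json
s=eyes.snapshot("wrist")
a,b=at_z(s,(294,132),.0995),at_z(s,(300,209),.0995); d=b-a
print("bar",a,b,np.linalg.norm(d),np.degrees(np.arctan2(-d[0],d[1])),(a+b)/2,bar(0))
q=[at_z(s,c,.066)[:2].round(4) for c in [(192,87),(303,78),(315,250),(211,256)]]; print(q,np.mean(q,0))
B=bar(0)
env.move_pose([B[0],B[1],0.2],DOWN)
hit=env.move_l([B[0],B[1],B[2]-.021],rate=0.12,force_limit=15)
w0=sensors.read_state()["wrist_force"]
eoat.command_gripper(0.0,grip_force=25)
st=sensors.read_state(); print(hit,st["t"],st["eef_pos"],w0,st["wrist_force"],st["gripper_width"],st["grasp_force"])
E
```

```text
bar [ 0.48447238 -0.23721712  0.0995    ] [ 0.4777858  -0.13744834  0.0995    ] 0.09999260177972824 3.834269443546699 [ 0.48112909 -0.18733273  0.0995    ] [ 0.48268273 -0.18625658  0.0995    ]
[array([ 0.6208, -0.2951]), array([ 0.4739, -0.3054]), array([ 0.4576, -0.0655]), array([ 0.6129, -0.0551])] [ 0.5413   -0.180275]
False 6.95 [ 0.48311957 -0.18623469  0.07852742] [ 0.6428281  -0.72150737  0.21007558] [ 2.41354718  0.37049307 -2.2000967 ] 0.009205680480194758 24.99923139810562
```

Run:
```python
from h import *
st=sensors.read_state(); off=st["eef_pos"]-bar(0)
for th in np.linspace(0,1.75,13)[1:]:
    env.move_l(bar(th)+off,rate=0.1)
    st=sensors.read_state(); print(round(th,2),round(st["t"],2),st["wrist_force"].round(1),round(st["gripper_width"],4))
    if np.linalg.norm(st["wrist_force"])>60: print("STOP"); break
for n in ["scene","wrist"]:
    s=eyes.snapshot(n); cv2.imwrite(f"pics/{n}3.png",s["image"])
```

```text
0.15 7.31 [ 0.8 -1.1 -2.9] 0.0087
0.29 7.66 [-2.  -2.5 -1. ] 0.009
0.44 8.01 [-6.7 -2.7  2.3] 0.0094
0.58 8.36 [-10.3  -2.    8.6] 0.0091
0.73 8.71 [-11.1  -0.   13.1] 0.009
0.88 9.06 [-6.7 -2.  10.9] 0.0089
1.02 9.41 [-2.8 -2.4  7.4] 0.0087
1.17 9.76 [-2.9 -3.8  7. ] 0.0092
1.31 10.11 [-0.1 -4.7  4.9] 0.009
1.46 10.46 [-0.2 -5.5  3.3] 0.0094
1.6 10.81 [ 0.1 -6.2  2.4] 0.0089
1.75 11.16 [ 0.7 -5.   2.7] 0.0088
```

View pics/scene3.png

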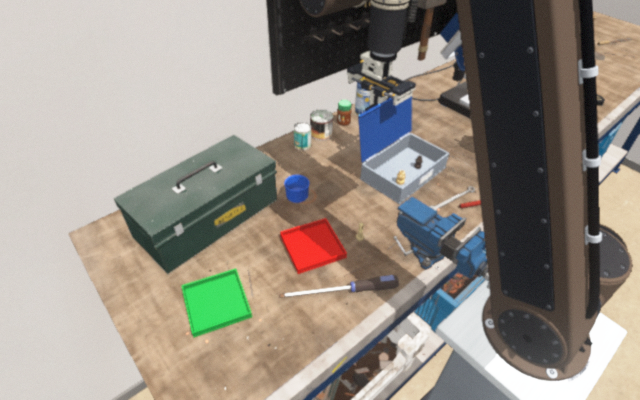

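Flap is held upright-plus at (388,125); brass coupling at (401,177) in the +y half, dark one at (419,161). I'll release and retreat upward.

Run:
```python
from h import *
eoat.command_gripper(0.019)
env.hold(0.2)
p=sensors.read_state()["eef_pos"]
print(sensors.read_state()["wrist_force"].round(1))
hit=env.move_l(p+[0,0,.03],rate=0.08,force_limit=20); print(hit,sensors.read_state()["wrist_force"].round(1))
hit=env.move_l(p+[0,0,.13],rate=0.2,force_limit=20)
print(hit,sensors.read_state()["wrist_force"].round(1),sensors.read_state()["t"])
for n in ["scene","top","wrist"]:
    s=eyes.snapshot(n); cv2.imwrite(f"pics/{n}4.png",s["image"])
    for t,z in [("flap_bar",.19),("brass_coupling",.005),("dark_coupling",.005),("tray",0),("parts_box",0)]:
        for r in models.pinpoint(t,s)[:3]:
            print(n,t,round(r["confidence"],2),np.round(r["centre"]),at_z(s,r["centre"],z).round(4))
    print("expected bar px",proj(s,bar(1.85)))
```

```text
[0.5 0.1 0. ]
False [ 0.6 -0.5  1.2]
False [ 0.2 -0.1 -0.6] 13.0917
scene flap_bar 0.58 [374. 105.] [ 0.6764 -0.1558  0.19  ]
scene brass_coupling 0.55 [396. 181.] [ 0.5354 -0.1302  0.005 ]
scene brass_coupling 0.44 [312. 249.] [0.4918 0.2322 0.005 ]
scene dark_coupling 0.4 [418. 169.] [ 0.5296 -0.2288  0.005 ]
scene tray 0.86 [214. 302.] [0.5171 0.4987 0.    ]
scene tray 0.56 [311. 249.] [0.4975 0.2315 0.    ]
scene parts_box 0.93 [403. 176.] [ 0.5392 -0.1719 -0.    ]
expected bar px [np.float64(374.2753113182549), np.float64(103.89144785785432)]
top tray 0.84 [213. 257.] [0.5043 0.5045 0.    ]
top tray 0.66 [308. 233.] [ 0.5     0.2207 -0.    ]
expected bar px [np.float64(417.4421185897467), np.float64(115.95207659468593)]
wrist flap_bar 0.86 [302. 202.] [ 0.6864 -0.1708  0.19  ]
wrist brass_coupling 0.93 [419. 206.] [ 0.5225 -0.1309  0.005 ]
wrist parts_box 0.85 [405. 166.] [ 0.5494 -0.1853  0.    ]
expected bar px [np.float64(299.4996633676015), np.float64(200.23930809103567)]
```

View pics/top4.png

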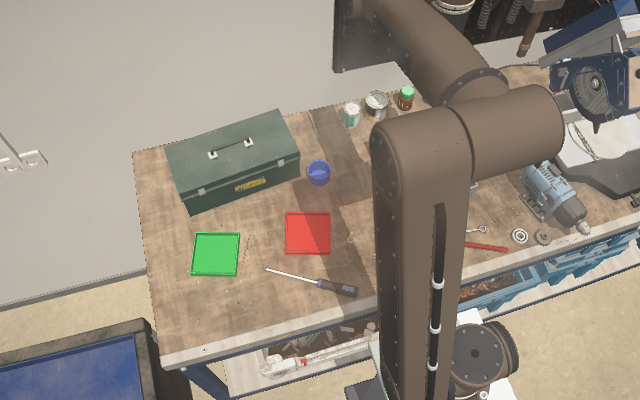

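Flap rests at its stop: the bar was reported at (374,105), against (374,104) expected at 1.85 rad. Next is a precise wrist fix on the brass coupling, and the vise extent.

Run:
```python
from h import *
env.move_l([0.5225,-0.131,.30],rate=0.25)
eoat.command_gripper(0.055)
s=eyes.snapshot("wrist"); cv2.imwrite("pics/wrist5.png",s["image"])
for t,z in [("brass_coupling",.005),("dark_coupling",.005),("parts_box",0)]:
    for r in models.pinpoint(t,s)[:3]:
        print(t,round(r["confidence"],2),np.round(r["centre"]),at_z(s,r["centre"],z).round(4))
m=models.masks_of("brass_coupling",s)
for r in m[:2]:
    print("mask",r["confidence"],np.round(r["centre"]),r["mask"].sum(),at_z(s,r["centre"],.028).round(4))
for px in [(410,205),(430,225),(400,207)]: pass
t=eyes.snapshot("scene")
for px in [(398,205),(412,203),(440,220)]: print(px,at_z(t,px,.1).round(3),at_z(t,px,.05).round(3))
for r in models.pinpoint("brass_coupling",t)[:2]: print(r["confidence"],at_z(t,r["centre"],.005).round(4))
print([ (y,env.solve_ik([0.5225,-0.131,.2],[np.pi,0,y])) for y in (YAW,YAW-np.pi)],sensors.read_state()["t"])
```

```text
brass_coupling 0.62 [316. 168.] [ 0.5184 -0.1327  0.005 ]
dark_coupling 0.6 [313.  90.] [ 0.5312 -0.2362  0.005 ]
parts_box 0.91 [298. 132.] [ 0.5478 -0.1799  0.    ]
mask 0.78 [313. 170.] 322 [ 0.5233 -0.1333  0.028 ]
(398, 205) [0.403 0.027 0.1  ] [ 0.433 -0.017  0.05 ]
(412, 203) [ 0.385 -0.006  0.1  ] [ 0.414 -0.052  0.05 ]
(440, 220) [ 0.302 -0.013  0.1  ] [ 0.325 -0.06   0.05 ]
0.53 [ 0.5349 -0.1374  0.005 ]
[(np.float64(0.07679448708775051), array([ 1.18395198e-01,  1.54750291e-01, -3.27900022e-01,  4.44089210e-16,
       -1.08814601e+00,  1.52919562e+00])), (np.float64(-3.0647981665020425), array([ 1.18395198e-01,  1.54750291e-01, -3.27900022e-01, -4.44089210e-16,
       -1.08814601e+00, -1.61239704e+00]))] 15.9333
```

View pics/wrist5.png

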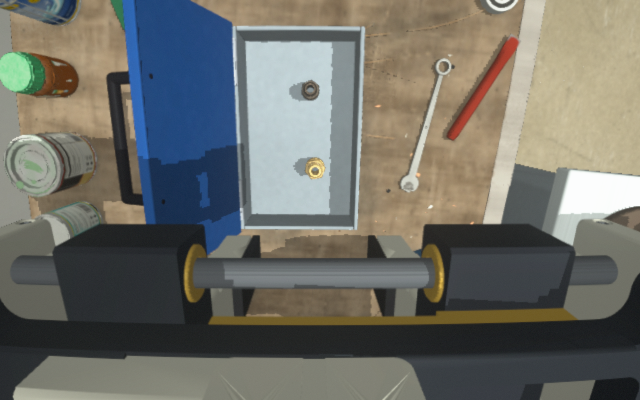

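Wrist view: brass at (316,168), dark at (310,90), flap standing open on the left. Coupling position ≈ (0.521,-0.133), matching the nominal layout. I'll pick it now.

Run:
```python
from h import *
C=[0.521,-0.1328]; O=[np.pi,0,YAW]
env.move_pose([*C,0.15],O)
hit=env.move_l([*C,0.010],rate=0.12,force_limit=8)
st=sensors.read_state(); print(hit,st["eef_pos"],st["wrist_force"].round(1))
if not hit:
    eoat.command_gripper(0.0,grip_force=20)
    st=sensors.read_state(); print(st["gripper_width"],st["grasp_force"],st["wrist_force"].round(1),st["eef_pos"])
    if st["gripper_width"]>.015:
        env.move_l([*C,0.20],rate=0.2)
        st=sensors.read_state(); print(st["gripper_width"],st["grasp_force"],st["wrist_force"].round(1),st["t"])
for n in ["scene","top"]:
    s=eyes.snapshot(n); cv2.imwrite(f"pics/{n}6.png",s["image"])
    for t,z in [("tray",0),("dark_coupling",.005),("brass_coupling",.2)]:
        for r in models.pinpoint(t,s)[:3]: print(n,t,round(r["confidence"],2),np.round(r["centre"]),at_z(s,r["centre"],z).round(4))
    for r in models.masks_of("tray",s)[:2]:
        c=max(cv2.findContours(r["mask"].astype(np.uint8),0,2)[0],key=cv2.contourArea)
        print(cv2.minAreaRect(np.array([at_z(s,q[0],.015)[:2] for q in c.astype(float)],np.float32)))
cv2.imwrite("pics/w6.png",eyes.snapshot("wrist")["image"])
```

```text
False [ 0.52151442 -0.13278759  0.01061782] [0.1 0.4 0.6]
0.025405119408009765 20.00015296169721 [-0.7 -0.7  2.1] [ 0.52111318 -0.13286291  0.01021361]
0.02562954326840909 19.9997259834889 [ 0.   0.7 -2. ] 20.35
scene tray 0.94 [214. 301.] [0.5188 0.4995 0.    ]
scene tray 0.8 [313. 248.] [0.4951 0.2272 0.    ]
scene dark_coupling 0.43 [419. 168.] [ 0.5304 -0.2342  0.005 ]
scene brass_coupling 0.45 [405. 129.] [ 0.5267 -0.1186  0.2   ]
((0.509056568145752, 0.49643832445144653), (0.13362184166908264, 0.14534251391887665), 72.7408218383789)
((0.49804019927978516, 0.22445057332515717), (0.13685239851474762, 0.14610151946544647), 72.87416076660156)
top tray 0.95 [213. 258.] [0.5025 0.5039 0.    ]
top tray 0.92 [309. 236.] [0.4916 0.2209 0.    ]
top tray 0.56 [430. 163.] [ 0.6276 -0.2229  0.    ]
top dark_coupling 0.61 [446. 189.] [ 0.5221 -0.2326  0.005 ]
top dark_coupling 0.26 [426. 187.] [ 0.5452 -0.1746  0.005 ]
top brass_coupling 0.57 [432. 161.] [ 0.5188 -0.1387  0.2   ]
((0.5061553120613098, 0.49621838331222534), (0.1335347294807434, 0.13945278525352478), 72.78710174560547)
((0.4968254268169403, 0.22112172842025757), (0.13392867147922516, 0.13891813158988953), 73.48074340820312)
```

View pics/scene6.png

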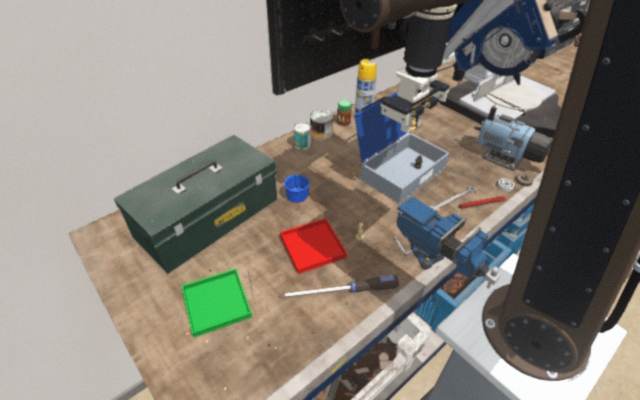

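Brass held at (414,127), dark one still at (419,161), flap open, tray empty with centre ≈ (0.496,0.222). I'll place it.

Run:
```python
from h import *
T=[0.496,0.222]; O=[np.pi,0,YAW]
env.move_l([0.50,-0.1328,.25],rate=0.2)
env.move_pose([*T,0.15],O)
env.move_l([*T,0.03],rate=0.15)
hit=env.move_l([*T,0.0085],rate=0.04,force_limit=5)
st=sensors.read_state(); print(hit,st["eef_pos"],st["wrist_force"].round(1),st["gripper_width"])
eoat.command_gripper(0.05); env.hold(0.2)
env.move_l([*T,0.2],rate=0.15)
env.move_l([T[0]-.05,T[1]-.2,0.3],rate=0.25)
st=sensors.read_state(); print(st["t"],st["gripper_width"],st["grasp_force"])
for n in ["scene","top"]:
    s=eyes.snapshot(n); cv2.imwrite(f"pics/{n}7.png",s["image"])
    for t,z in [("brass_coupling",.004),("dark_coupling",.005),("flap_bar",.19)]:
        for r in models.pinpoint(t,s)[:3]: print(n,t,round(r["confidence"],2),np.round(r["centre"]),at_z(s,r["centre"],z).round(4))
    x,y=map(int,proj(s,[*T,.02]))
    a=cv2.resize(s["image"][y-60:y+60,x-60:x+60],(400,400),interpolation=2)
    x,y=map(int,proj(s,[0.56,-.18,.08]))
    b=cv2.resize(s["image"][y-60:y+60,x-60:x+60],(400,400),interpolation=2)
    cv2.imwrite(f"pics/crop_{n}.png",np.hstack([a,b]))
```

```text
True [0.49575136 0.22185305 0.00894254] [-0.2 -1.3  4.8] 0.02506539142941609
27.525 0.050119223737611414 0.0
scene brass_coupling 0.61 [311. 244.] [0.5049 0.2234 0.004 ]
scene dark_coupling 0.66 [419. 168.] [ 0.5288 -0.2314  0.005 ]
top brass_coupling 0.47 [312. 232.] [0.4971 0.2086 0.004 ]
top flap_bar 0.66 [416. 114.] [ 0.6909 -0.1661  0.19  ]
```

View pics/crop_scene.png

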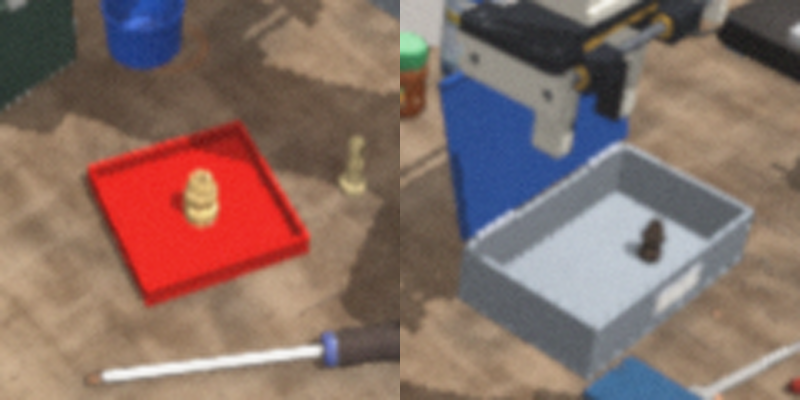

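The crop shows the brass coupling standing upright mid-tray on its wide end, the dark one standing in the box and the flap open.

```bash
python3 -c "
from h import *
print(env.hand_in())"
```

```text
the job is handed in; nothing more can be done
None
```

I handed the job in at about 28 s of the 64 s allowed: the last pictures show the flap resting open, the brass coupling standing upright in the red tray, and the dark coupling still standing in the box.

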